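Restock the receipt-roll holders

TASK

Restock the three black receipt-roll holders: put the thin used-up roll that lies in one of them into the grey ribbed tub, and load each holder with the fat new paper roll that fits its width, lying flat on the rests between the two end cheeks. The glue stick and the ink bottle must stay standing.

Things in the scene. Friction and masses are not known exactly. Their poses are not given: they have to be found in the camera images.
- roll_wide_center (a point): the wide new paper roll: a fat white cylinder 80 mm long and 44 mm in diameter, about 110 g, lying on its side in a low grey cradle (two V-shaped rests 35 mm across, under the roll, nothing beside it). The point is the centre of the roll, 44 mm above the desk at the start; its y axis is the roll's long (level) axis. It may start turned about the vertical. Grip it across the diameter, at mid-length.
- roll_medium_center (a point): the medium new paper roll: a fat white cylinder 57 mm long and 44 mm in diameter, about 80 g, lying on its side in a low grey cradle (two V-shaped rests 35 mm across, under the roll, nothing beside it). The point is the centre of the roll, 44 mm above the desk at the start; its y axis is the roll's long (level) axis. It may start turned about the vertical. Grip it across the diameter, at mid-length.
- roll_narrow_center (a point): the narrow new paper roll: a fat white cylinder 38 mm long and 44 mm in diameter, about 55 g, lying on its side in a low grey cradle (two V-shaped rests 35 mm across, under the roll, nothing beside it). The point is the centre of the roll, 44 mm above the desk at the start; its y axis is the roll's long (level) axis. It may start turned about the vertical. Grip it across the diameter, at mid-length.
- roll_spent_center (a point): the used-up roll: a thin white cylinder 57 mm long and 26 mm in diameter, 30 g, lying at the start on the V rests of the medium holder. The point is its centre, about 33 mm above the desk at the start; its y axis is its long (level) axis.
- holder_wide: fixed holder for the 80 mm roll: black base 50 mm across, 104 mm long; at each end an upright black cheek (4 mm thick, 40 mm across, top 51 mm up; 96 mm between them), between them two grey V rests; open above and along the sides. Origin: centre of underside; y from cheek to cheek, z up. A seated new roll's centre is 44 mm above the origin.
- holder_medium: fixed holder for the 57 mm roll: black base 50 mm across, 81 mm long; at each end an upright black cheek (4 mm thick, 40 mm across, top 51 mm up; 73 mm between them), between them two grey V rests; open above and along the sides. Origin: centre of underside; y from cheek to cheek, z up. A seated new roll's centre is 44 mm above the origin. Holds the used-up roll at first.
- holder_narrow: fixed holder for the 38 mm roll: black base 50 mm across, 62 mm long; at each end an upright black cheek (4 mm thick, 40 mm across, top 51 mm up; 54 mm between them), between them two grey V rests; open above and along the sides. Origin: centre of underside; y from cheek to cheek, z up. A seated new roll's centre is 44 mm above the origin.
- tub: grey tub with finely ribbed walls, open on top, fixed: 154 mm (x) by 173 mm (y) and 70 mm high, walls up to 11 mm and floor 8 mm thick, corners rounded. Origin: centre of its underside, on the desk; z up.
- glue_center (a point): yellow glue stick with white cap, standing loose on the desk, 28 mm in diameter, 91 mm high; the point is its centre half-way up, z along its length
- ink_center (a point): white ink bottle with violet cap, standing loose on the desk, 33 mm in diameter, 82 mm high; the point is its centre half-way up, z along its length
Things that resemble listed ones, but are neither listed nor needed, are in the scene too. Leave any red look-alike of the part that bears roll_spent_center alone.

How it is judged (in metres and radians):
At the end, for the whole second after the job is handed in: Each new roll rests in the holder of its width: centre within 8 mm of its middle across, 12 mm along, 37-50 mm above its underside, axes within 0.15 rad. The thin roll lies in the tub: centre within 70 mm (x), 80 mm (y) of its middle, under 55 mm up. All at rest (x of roll_wide_center in the frame of holder_wide between -0.008 and 0.008 m and y of roll_wide_center in the frame of holder_wide between -0.012 and 0.012 m and z of roll_wide_center in the frame of holder_wide between 0.037 and 0.05 m and angle between the y axis of roll_wide_center and the y axis of holder_wide, either way round below 0.15 rad and linear speed of each of roll_wide, roll_medium, roll_narrow, roll_spent below 0.02 m/s and x of roll_medium_center in the frame of holder_medium between -0.008 and 0.008 m and y of roll_medium_center in the frame of holder_medium between -0.012 and 0.012 m and z of roll_medium_center in the frame of holder_medium between 0.037 and 0.05 m and angle between the y axis of roll_medium_center and the y axis of holder_medium, either way round below 0.15 rad and x of roll_narrow_center in the frame of holder_narrow between -0.008 and 0.008 m and y of roll_narrow_center in the frame of holder_narrow between -0.012 and 0.012 m and z of roll_narrow_center in the frame of holder_narrow between 0.037 and 0.05 m and angle between the y axis of roll_narrow_center and the y axis of holder_narrow, either way round below 0.15 rad and x of roll_spent_center in the frame of tub between -0.07 and 0.07 m and y of roll_spent_center in the frame of tub between -0.08 and 0.08 m and z of roll_spent_center in the frame of tub between 0 and 0.055 m); the robot touches nothing.
It fails at once if the glue stick is knocked over (angle between glue_center's own z axis and vertical above 0.5 rad).
It fails at once if the ink bottle is knocked over (angle between ink_center's own z axis and vertical above 0.5 rad).
It also fails if it takes over 115 s, if anything falls off the work surface, if the arm or the gripper's body presses on something with over 40 N, if the wrist force passes 120 N, or if a joint passes its speed limit or range.

ROBOT

A 6-joint arm with a two-finger parallel gripper is mounted at the origin on the work surface; the furniture and walls round the work are solid. World frame = base frame: x ahead of the robot, y to its left, z up, the work surface at z = 0. Lengths are in m, angles in degrees, forces in N, time in s.
With the tool pointing down it reaches from about 0.35 to 0.875 m from the base axis. Payload 4.2 kg.
Tool frame: the origin (TCP) lies midway between the tips of the shut fingers; the grasp point (between the pads) lies 19 mm behind it; z points along the fingers, y is the line along which they close (so a half turn about z gives the same grasp; the last joint's range is limited). The gripper opens to 87 mm and grips with 3 to 60 N. Pads are 19 mm wide; open, the fingers measure 117 mm over their backs; the gripper's body (75 mm by 190 mm) begins 51 mm behind the grasp point.
Start: joints at [92.051, 22.042, 0.453, 0, -68.411, -14.817], TCP at [0.138, 0.61, 0.223] pointing down, gripper open.
Joint ranges: [-179.83, 179.83], [-69.29, 118.12], [-61.27, 80.66], [-181.25, 117.63], [-171.15, -9.14], [-177.46, 177.46]. Speed limits (degrees/s): [159.86, 159.86, 180, 180, 180, 180].

INTERFACE

Orientations are given as [roll, pitch, yaw] about the fixed x, y, z axes, in that order (R = Rz(yaw) Ry(pitch) Rx(roll)).
In Python, from workcell import env gives the robot as it stands. The module is installed in compiled form; this text tells all that it offers. Calls block until the motion is done:
- env.goto(position, orientation): joint-space move of the TCP to a pose.
- env.move_straight(position, rotation=None, rate=0.15, force_limit=None): straight line of the TCP; rotation=None keeps the orientation; rate is the mean speed in m/s. With force_limit (N) it stops when the force on the tool has changed by that much, and returns True; else False.
- env.set_joints(angles): joint-space move.
- env.gripper_to(opening, grasp_force=None): opening from 0.0 (shut) to 1.0 (fully open); grasp_force is the grip in N (None keeps the last); returns when the fingers have stopped.
- env.dwell(seconds).
- env.inverse_kinematics(position, orientation): joint angles nearest the present ones, or None.
- env.read_state(): the state.
- env.grab_frame(name): name is "scene" or "top"; returns a dict with "image" (420x560x3 uint8, blue, green, red), "fx", "fy", "cx", "cy" (pixels), "D" ([k1, k2, p1, p2, k3] as OpenCV has them; the pictures are not rectified), "position" and "orientation" of the camera in the world. Camera axes: x right, y up, looking along -z (the intrinsics and any distortion apply to the point x, -y, -z); pixel columns grow to the right and rows downward; lengths in m; the calibration is good to about 2 mm. A picture is of the moment at which its call begins. There is no depth.
A pose or a line that the arm cannot do raises env.Unreachable and nothing moves.
- env.close_job(): hands the job in; it is judged then, once.
Trained networks look in a picture, given as the dict that the camera call returned (one of the last four; its "shot" number tells which), for a name from the list of things; names that differ only in an ending like _2 or _b are one class to them, and where a whole thing is asked for, a point or a joint stands for the part that bears it (a point fixed in the world has none). Each returns a list of dicts, best first, with "score" (0 to 1); they miss things now and then, are a little off and sometimes report something else, mostly with a low value. They report only what shows in the picture. A call takes as long as a camera call. They do not tell look-alikes from the thing itself.
- env.search_frame(picture, thing): "xyz" ([x, y, z] in m, in world coordinates, good to about 4 mm: the middle of the surface that is visible of it).
- env.trace(picture, thing): "mask" (420x560 bool, what is visible of it).
The state is a dict: "clock": time; "joint_positions": joint angles; "qvel": joint speeds; "joint_torque": joint torques, N m; "position": TCP position; "tool_rot": TCP orientation; "force": force on the tool from outside, world axes, zero at the start; "wrist_torque": the same for the moment, N m; "opening": opening from 0.0 (shut) to 1.0 (fully open); "finger_force": force on a finger pad.
Only numpy, scipy, OpenCV 4.12 (cv2) and the standard library are available. Lean on these libraries where they do the work, as an engineer would, in place of code of your own. Each camera call takes 0.05 s, during which the arm holds its last target. There are 200 camera calls.

## Working session

There is one attempt and no reset: what is moved stays moved. The work goes in short steps, each a Python script; the robot and the scene stay as the last script left them, time stands still between calls to the robot, and variables do not carry over. Pictures are saved under pics/ and viewed, at most 14 in all, crops included, and the job is handed in when it is done.

```bash
mkdir -p pics
cat > h.py <<'E'
import numpy as np, cv2
from scipy.spatial.transform import Rotation as R
from workcell import env
NAMES=["roll_wide_center","roll_medium_center","roll_narrow_center","roll_spent_center","holder_wide","holder_medium","holder_narrow","tub","glue_center","ink_center"]
def cam(p):
    o=np.array(p["orientation"],float)
    M=R.from_euler('xyz',o,degrees=True).as_matrix() if o.shape==(3,) else o
    return np.array([[p["fx"],0,p["cx"]],[0,p["fy"],p["cy"]],[0,0,1]]),np.array(p["D"],float),M,np.array(p["position"],float)
def proj(p,X):
    K,D,M,t=cam(p); c=(np.atleast_2d(X)-t)@M*[1,-1,-1]
    return cv2.projectPoints(c,np.zeros(3),np.zeros(3),K,D)[0][:,0]
def ray(p,uv):
    K,D,M,t=cam(p); n=cv2.undistortPoints(np.array(uv,float).reshape(-1,1,2),K,D)[:,0]
    return t,np.c_[n[:,0],-n[:,1],-np.ones(len(n))]@M.T
def onz(p,uv,z):
    t,d=ray(p,uv); return t+d*((z-t[2])/d[:,2])[:,None]
E
python3 - <<'E'
from h import *
for n in ("top","scene"):
    p=env.grab_frame(n); cv2.imwrite(f"pics/{n}0.png",p["image"])
    print(n,p["position"],p["orientation"],p["fx"],p["cx"],p["cy"],p["D"],p["shot"])
    for k in NAMES:
        for r in env.search_frame(p,k): print(k,np.round(r["xyz"],3),round(r["score"],2),np.round(proj(p,r["xyz"])[0]))
print(env.read_state())
E
```

```text
top [ 0.38854215 -0.04878794  1.1438462 ] [  6.77049596  -0.53265131 -89.66338224] 507.07370702053413 275.7613017894943 211.5057771507457 [-0.01925758  0.          0.          0.          0.        ] 1
roll_wide_center [0.419 0.17  0.062] 0.65 [168. 257.]
roll_wide_center [0.597 0.054 0.008] 0.24 [227. 179.]
roll_medium_center [ 0.463 -0.138  0.064] 0.8 [313. 237.]
roll_narrow_center [0.442 0.049 0.063] 0.92 [225. 246.]
roll_spent_center [0.492 0.256 0.028] 0.86 [133. 223.]
roll_spent_center [ 0.431 -0.032  0.026] 0.76 [264. 252.]
roll_spent_center [0.602 0.048 0.043] 0.57 [228. 174.]
holder_wide [ 0.618 -0.109  0.005] 0.75 [298. 170.]
holder_medium [0.593 0.051 0.008] 0.79 [228. 181.]
holder_medium [0.441 0.052 0.064] 0.43 [224. 247.]
holder_narrow [0.598 0.185 0.008] 0.61 [169. 178.]
tub [ 0.484 -0.344 -0.004] 0.79 [401. 230.]
glue_center [0.525 0.104 0.089] 0.65 [199. 206.]
ink_center [ 0.526 -0.039  0.05 ] 0.67 [267. 208.]
scene [0.21654025 0.69420902 0.73862293] [  49.5042044     0.89298274 -156.33777292] 442.67043454919417 278.0113246278697 203.2975578865496 [-0.02164095  0.   
[... 722 characters left out ...]
288. 212.]
{'clock': 1.1, 'joint_positions': array([ 9.20510152e+01,  2.20427808e+01,  4.51191219e-01,  2.63193525e-03,
       -6.84114653e+01, -1.48162921e+01]), 'qvel': array([-0.12025803, -0.05388849,  0.08632019,  0.09877418,  0.01619869,
        0.02253921]), 'joint_torque': array([-5.10653808e-04, -3.90481746e+01,  1.87626386e+01,  4.22479615e+00,
        1.54256687e-02, -2.23221991e-05]), 'position': array([0.13808697, 0.60952768, 0.22253547]), 'tool_rot': array([ 1.79997672e+02, -3.14708905e-03, -1.27643083e+01]), 'force': array([ 0.6077262 ,  0.41140276, -0.88375826]), 'wrist_torque': array([ 0.02930356, -0.01455659, -0.02914435]), 'finger_force': 0.0, 'opening': 1.0009994367456934}
```

Run:
```python
import cv2
a=cv2.imread("pics/top0.png")[120:300,100:460]; cv2.imwrite("pics/top0c.png",cv2.resize(a,None,fx=2.2,fy=2.2,interpolation=cv2.INTER_CUBIC))
a=cv2.imread("pics/scene0.png")[110:370,150:430]; cv2.imwrite("pics/scene0c.png",cv2.resize(a,None,fx=2.2,fy=2.2,interpolation=cv2.INTER_CUBIC))
```

```text
(no output)
```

View pics/top0c.png

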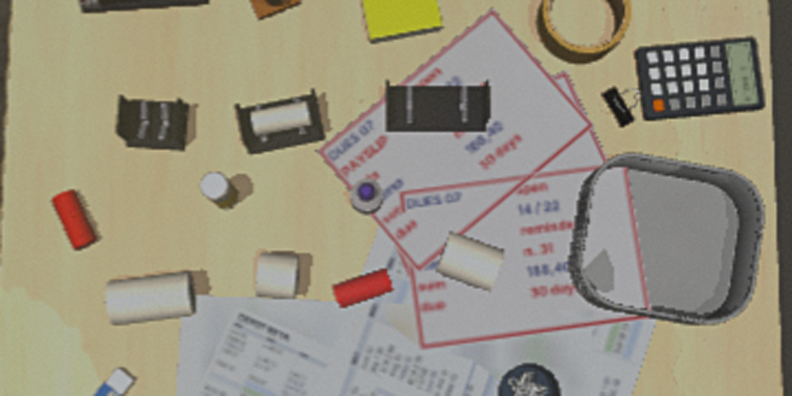

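View pics/scene0c.png

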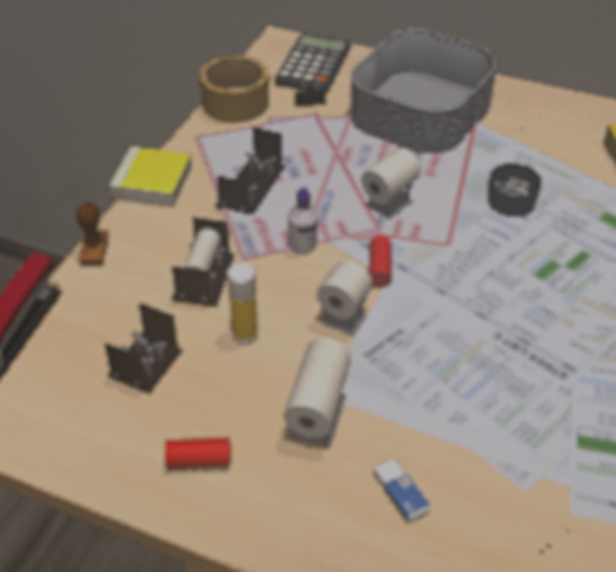

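The used-up white roll is in the middle holder at top pixel (228,174). The red look-alikes at (133,223) and (264,252) are to be left alone, and the enlarged crops confirm this. The wide, narrow and medium new rolls are at (168,257), (225,246) and (313,237). The narrow, medium and wide holders are at (169,178), (228,178) and (298,170).

Next I fit the known shapes to the masks in both views, with height left free.

```bash
cat > fit.py <<'E'
from h import *
from scipy.optimize import minimize
a=np.linspace(0,2*np.pi,32,endpoint=False)
def cyl(L,D): return [np.array([[D/2*np.cos(t),s*L/2,D/2*np.sin(t)] for t in a for s in(-1,1)])]
def box(x,y0,y1,z0,z1): return np.array([[i,j,k] for i in(-x/2,x/2) for j in(y0,y1) for k in(z0,z1)])
def holder(B,gap,hb): return [box(.05,-B/2,B/2,0,hb)]+[box(.04,s*gap/2,s*(gap/2+.004),0,.051) for s in(-1,1)]
S=4
def sil(p,parts,x):
    c,s=np.cos(x[3]),np.sin(x[3]); Rz=np.array([[c,-s,0],[s,c,0],[0,0,1]])
    im=np.zeros((420*S//2,560*S//2),np.uint8)
    for q in parts:
        uv=proj(p,q@Rz.T+x[:3]); hull=cv2.convexHull(((uv+.5)*S/2*256).astype(np.int32))
        cv2.fillConvexPoly(im,hull,1,shift=8)
    return im.astype(bool)
def up(m): return cv2.resize(m.astype(np.float32),None,fx=S/2,fy=S/2,interpolation=cv2.INTER_LINEAR)>.5
def fit(views,parts,x0,zfree=True):
    def cost(v,vs=views):
        x=np.array([v[0],v[1],v[2] if zfree else x0[2],v[3]*1.0]); t=0
        for p,m in vs:
            s=sil(p,parts,x); t+=1-(s&m).sum()/max(1,(s|m).sum())
        return t/len(vs)
    best=None
    for dy in (0,.3,-.3):
        v0=np.array(x0,float)+[0,0,0,dy]
        sim=np.vstack([v0]+[v0+d for d in np.diag([.008,.008,.006,.15])])
        r=minimize(cost,v0,method="Nelder-Mead",options=dict(initial_simplex=sim,xatol=2e-4,fatol=1e-4,maxiter=250))
        if best is None or r.fun<best.fun: best=r
    return best.x,best.fun
def mask(p,name,xyz):
    uv=proj(p,xyz)[0]; bm=None;bd=1e9
    for r in env.trace(p,name):
        ys,xs=np.nonzero(r["mask"]); d=np.hypot(xs.mean()-uv[0],ys.mean()-uv[1])
        if d<bd: bd,bm=d,r["mask"]
    return bm,bd
E
cat > m1.py <<'E'
from fit import *
ps=[env.grab_frame("top"),env.grab_frame("scene")]
G={"roll_wide_center":(cyl(.08,.044),(.419,.178,.044,.1)),"roll_medium_center":(cyl(.057,.044),(.46,-.132,.044,-.3)),
"roll_narrow_center":(cyl(.038,.044),(.44,.053,.044,-.05)),"roll_spent_center":(cyl(.057,.026),(.6,.049,.033,.15)),
"holder_wide":(holder(.104,.096,.01),(.618,-.115,0,0)),"holder_medium":(holder(.081,.073,.01),(.595,.05,0,.15)),"holder_narrow":(holder(.062,.054,.01),(.597,.18,0,-.1)),}
M={}; out={}
for k,(g,x0) in G.items():
    M[k]=[mask(p,k,np.array(x0[:3])+[0,0,.02]) for p in ps]
for k,(g,x0) in G.items():
    ms=[]
    for i,p in enumerate(ps):
        m,d=M[k][i]
        if m is None or d>25: print("bad mask",k,i,d); continue
        if k=="holder_medium": m=m|M["roll_spent_center"][i][0]
        ms.append((p,up(m)))
    x,f=fit(ms,g,x0); out[k]=x.tolist()
    each=[np.round(fit([v],g,[*x0[:2],x0[2],x[3]],False)[0][[0,1,3]],3) for v in ms]
    print(k,np.round(x,4),"yawdeg",round(np.degrees(x[3]),1),"cost",round(f,3),[(round(d),int(m.sum())) for m,d in M[k] if m is not None],each)
import json; json.dump(out,open("fit.json","w"))
for i,p in enumerate(ps):
    im=cv2.resize(p["image"],None,fx=2,fy=2,interpolation=cv2.INTER_CUBIC)
    for k,(g,_) in G.items():
        c,_h=cv2.findContours(sil(p,g,out[k]).astype(np.uint8),0,1); cv2.drawContours(im,c,-1,(0,255,0),1)
    im=im[240:560,220:700] if i==0 else im[300:700,360:760]
    cv2.imwrite(f"pics/fit{i}.png",cv2.resize(im,None,fx=1.5,fy=1.5))
E
time python3 m1.py
```

```text
roll_wide_center [0.4231 0.1741 0.0462 0.1268] yawdeg 7.3 cost 0.083 [(4, 814), (5, 879)] [array([0.423, 0.174, 0.134]), array([0.424, 0.172, 0.143])]
roll_medium_center [ 0.4617 -0.1399  0.0458 -0.329 ] yawdeg -18.9 cost 0.096 [(3, 527), (4, 433)] [array([ 0.462, -0.139, -0.344]), array([ 0.462, -0.142, -0.267])]
roll_narrow_center [ 0.4452  0.0495  0.0468 -0.0747] yawdeg -4.3 cost 0.101 [(3, 370), (4, 442)] [array([ 0.446,  0.05 , -0.064]), array([ 0.445,  0.047, -0.075])]
roll_spent_center [0.6048 0.0486 0.0341 0.2284] yawdeg 13.1 cost 0.255 [(1, 282), (3, 186)] [array([0.606, 0.05 , 0.23 ]), array([0.607, 0.033, 0.194])]
holder_wide [ 0.6216 -0.107   0.0022  0.0085] yawdeg 0.5 cost 0.113 [(3, 1012), (1, 719)] [array([ 0.623, -0.107,  0.01 ]), array([ 0.622, -0.112,  0.032])]
holder_medium [0.604  0.0512 0.0023 0.2092] yawdeg 12.0 cost 0.134 [(2, 511), (1, 562)] [array([0.606, 0.052, 0.215]), array([0.605, 0.047, 0.222])]
holder_narrow [ 0.6017  0.1808  0.0048 -0.0531] yawdeg -3.0 cost 0.11 [(2, 694), (1, 795)] [array([ 0.604,  0.183, -0.011]), array([ 0.604,  0.178, -0.14 ])]
real	0m16.917s
user	0m13.674s
sys	0m0.281s
```

View pics/fit0.png

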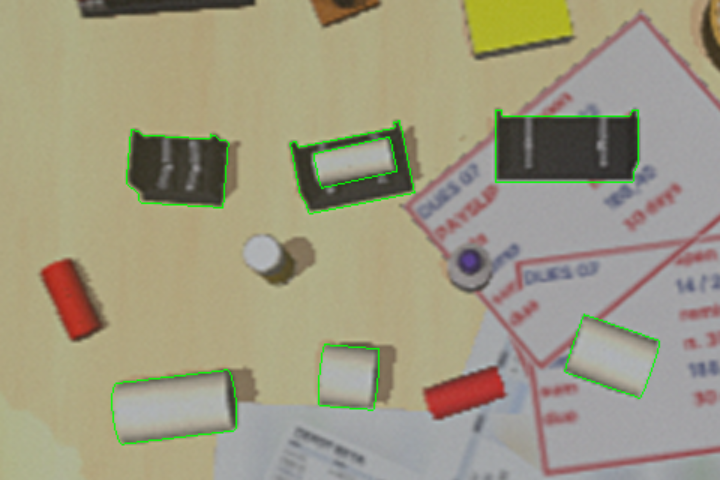

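View pics/fit1.png

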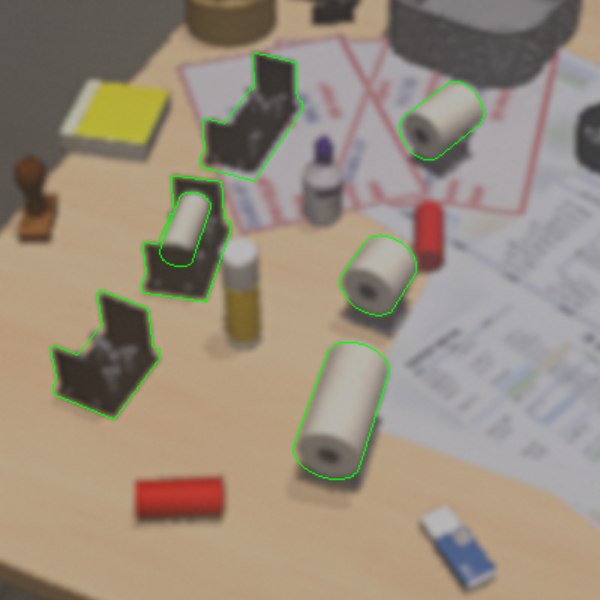

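```bash
cat > act.py <<'E'
from fit import *
import json
F=json.load(open("fit.json")); UP=.17
def yaw_for(pos,psi):
    best=None
    for y in (np.degrees(psi)+90,np.degrees(psi)-90):
        q=env.inverse_kinematics(pos,[180,0,y])
        if q is not None:
            c=np.abs(np.array(q)-env.read_state()["joint_positions"]).max()+ (1000 if abs(q[5])>165 else 0)
            if best is None or c<best[0]: best=(c,y)
    return (best[1]+180)%360-180
def st(t):
    s=env.read_state(); print(t,"t",round(s["clock"],1),"pos",np.round(s["position"],4),"F",np.round(s["force"],1),"open",round(s["opening"],3),"ff",round(s["finger_force"],1)); return s
def above(x,y,psi): 
    w=yaw_for([x,y,UP],psi); env.goto([x,y,UP],[180,0,w])
def pick(x,y,psi,z,w_open,force=20):
    env.gripper_to(w_open); above(x,y,psi)
    hit=env.move_straight([x,y,z],rate=.15,force_limit=10); st(f"down hit={hit}")
    if hit: return False
    env.gripper_to(0,force); st("gripped")
    env.move_straight([x,y,UP],rate=.2); s=st("lifted"); return s["opening"]>.1
def place(x,y,psi,z,w_open):
    above(x,y,psi)
    env.move_straight([x,y,z+.02],rate=.2)
    hit=env.move_straight([x,y,z],rate=.06,force_limit=6); st(f"placed hit={hit}")
    env.gripper_to(w_open); env.move_straight([x,y,UP],rate=.2); st("away")
E
python3 - <<'E'
from act import *
x,y,_,p=F["holder_medium"]
ok=pick(F["roll_spent_center"][0],F["roll_spent_center"][1],p,.020,.65,10)
print(ok)
if ok: place(.484,-.344,0,.04,.6)
pc=env.grab_frame("top"); im=pc["image"]; cv2.imwrite("pics/a1.png",cv2.resize(im[110:310,110:480],None,fx=2,fy=2,interpolation=cv2.INTER_CUBIC))
E
```

```text
down hit=False t 6.5 pos [0.6056 0.0489 0.021 ] F [ 0.7  0.1 -0.3] open 0.651 ff 0.0
gripped t 7.1 pos [0.6044 0.0485 0.0201] F [-0.8 -0.1  2.7] open 0.291 ff 10.0
lifted t 8.0 pos [0.6039 0.0485 0.1685] F [-0.2 -0.1 -0.3] open 0.294 ff 10.0
True
placed hit=False t 10.7 pos [ 0.4838 -0.344   0.0397] F [ 0.9  0.4 -0.4] open 0.296 ff 10.0
away t 12.3 pos [ 0.4832 -0.3435  0.1688] F [ 0.3 -0.4 -0.6] open 0.6 ff 0.0
```

View pics/a1.png

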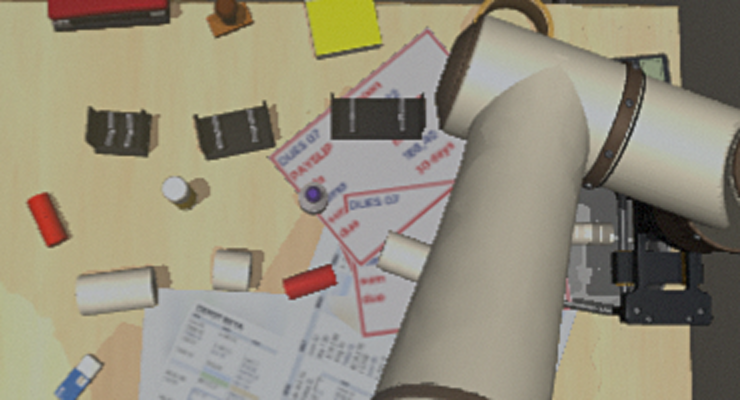

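The thin roll lies in the tub, at crop pixel (595,235). The new rolls come next, starting with the medium one.

```bash
cat > mv.py <<'E'
import sys
from act import *
for k in sys.argv[1:]:
    r,h=F[f"roll_{k}_center"],F[f"holder_{k}"]
    ok=pick(r[0],r[1],r[3],.028,.85,20)
    if not ok or abs(env.read_state()["opening"]-.506)>.04: print("BAD",k); break
    place(h[0],h[1],h[3],.029,.75)
E
python3 mv.py medium
python3 - <<'E'
from act import *
env.goto([.45,.25,.2],[180,0,90])
h=F["holder_medium"]
ps=[env.grab_frame("top"),env.grab_frame("scene")]
ms=[]
for p in ps:
    m,d=mask(p,"roll_medium_center",[h[0],h[1],.05]); print(d); 
    if d<25: ms.append((p,up(m)))
print(fit(ms,cyl(.057,.044),[h[0],h[1],.044,h[3]]),h)
a=[cv2.resize(q["image"][y:y+100,x:x+130],None,fx=3,fy=3,interpolation=cv2.INTER_CUBIC) for q,x,y in((ps[0],170,130),(ps[1],190,170))]
cv2.imwrite("pics/a2.png",np.hstack(a))
E
```

```text
down hit=False t 14.9 pos [ 0.4624 -0.1401  0.0286] F [-0.5 -0.6  0.3] open 0.847 ff 0.0
gripped t 15.6 pos [ 0.4608 -0.1397  0.0281] F [-3.2  1.9  4.7] open 0.497 ff 20.0
lifted t 16.4 pos [ 0.4609 -0.1398  0.1688] F [-0.3  0.2 -1.6] open 0.499 ff 20.0
placed hit=False t 18.6 pos [0.6038 0.0512 0.0287] F [ 0.3  1.3 -0.5] open 0.504 ff 20.0
away t 20.2 pos [0.6031 0.0511 0.1687] F [-0.   0.5  0.6] open 0.747 ff 0.0
0.49815622449232777
7.165650640953675
(array([0.60594495, 0.05109398, 0.04010149, 0.19071638]), np.float64(0.49395294976315074)) [0.6040314175993591, 0.05119981135573594, 0.002323414938130798, 0.20916795810045177]
```

View pics/a2.png

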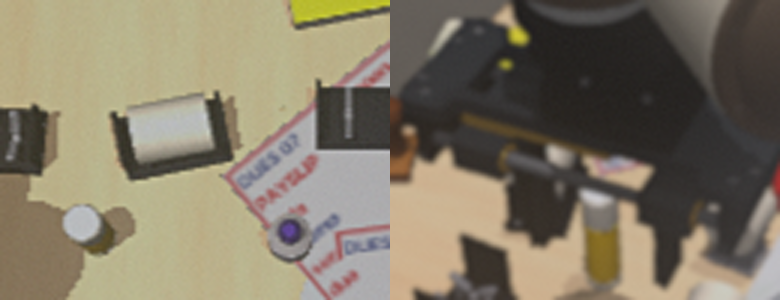

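The top view shows the medium roll seated between its cheeks, at crop pixel (170,130). Glue and ink are still standing. Wide and narrow next.

```bash
python3 mv.py wide narrow
cat > chk.py <<'E'
from act import *
env.goto([.36,-.40,.25],[180,0,90])
ps=[env.grab_frame("top"),env.grab_frame("scene")]
for k,L in(("wide",.08),("medium",.057),("narrow",.038)):
    h=F[f"holder_{k}"]; ms=[]
    for p in ps:
        m,d=mask(p,f"roll_{k}_center",[h[0],h[1],.05])
        if d<15: ms.append((p,up(m)))
        else: print("mask off",k,d)
    if ms: x,f=fit(ms,cyl(L,.044),[h[0],h[1],.044,h[3]],len(ms)>1); print(k,np.round(x,4),round(f,3),"holder",np.round(h,4))
a=[cv2.resize(q["image"][y:y+130,x:x+200],(800,520),interpolation=cv2.INTER_CUBIC) for q,x,y in((ps[0],140,120),(ps[1],180,160))]
cv2.imwrite("pics/a3.png",cv2.resize(np.vstack(a),(460,600))); 
print(env.read_state()["clock"])
E
python3 chk.py
```

```text
down hit=False t 24.5 pos [0.4237 0.1748 0.0286] F [0.4 0.  0.2] open 0.85 ff 0.0
gripped t 25.2 pos [0.4221 0.1734 0.028 ] F [-3.9 -0.3  4.3] open 0.499 ff 20.0
lifted t 26.0 pos [0.4225 0.1737 0.1689] F [-0.3 -0.2 -1.3] open 0.501 ff 20.0
placed hit=False t 29.5 pos [ 0.6213 -0.107   0.0287] F [-0.4  0.4  0.2] open 0.501 ff 20.0
away t 31.0 pos [ 0.6206 -0.1069  0.1687] F [ 0.2 -0.5 -0.1] open 0.75 ff 0.0
down hit=False t 33.6 pos [0.446  0.0497 0.0284] F [ 0.8 -0.1 -0.6] open 0.848 ff 0.0
gripped t 34.2 pos [0.4446 0.0494 0.0281] F [-2.9  0.8  3.7] open 0.499 ff 20.0
lifted t 35.1 pos [0.4444 0.0493 0.1689] F [ 0.1  0.2 -1.2] open 0.497 ff 20.0
placed hit=False t 37.1 pos [0.6015 0.1807 0.0287] F [ 0.4 -0.7 -0.2] open 0.498 ff 20.0
away t 38.7 pos [0.6007 0.1805 0.1687] F [-0.3 -0.8 -0.8] open 0.746 ff 0.0
wide [ 0.6224 -0.1041  0.0441  0.0077] 0.147 holder [ 0.6216 -0.107   0.0022  0.0085]
medium [0.6042 0.0512 0.0458 0.2076] 0.165 holder [0.604  0.0512 0.0023 0.2092]
narrow [ 0.601   0.1807  0.0485 -0.0683] 0.155 holder [ 0.6017  0.1808  0.0048 -0.0531]
41.3583
```

View pics/a3.png

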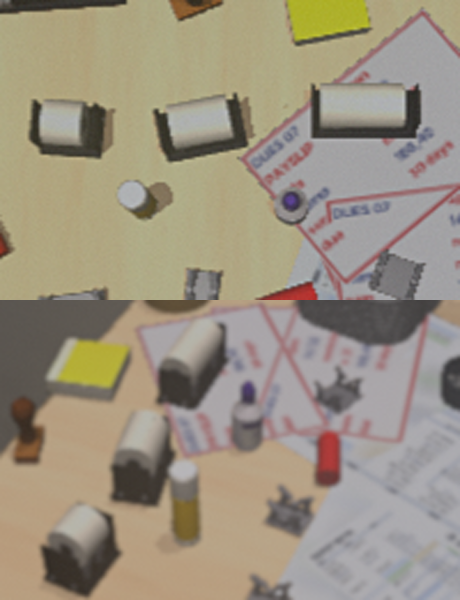

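All three rolls sit between their cheeks, and glue and ink are standing. I'll check the thin roll in the tub with the arm out of the way, then hand in.

Run:
```python
from h import *
env.goto([.138,.61,.25],[180,0,-13])
p=env.grab_frame("top"); ok=False
for r in env.search_frame(p,"roll_spent_center"):
    d=np.array(r["xyz"])-[.484,-.344,0]; print(np.round(r["xyz"],3),round(r["score"],2)); ok|=abs(d[0])<.062 and abs(d[1])<.072 and d[2]<.06
print(ok, env.read_state()["clock"])
if ok: print(env.close_job())
else: cv2.imwrite("pics/tub.png",cv2.resize(p["image"][150:310,330:500],None,fx=3,fy=3))
```

```text
[ 0.433 -0.036  0.025] 0.68
[ 0.492 -0.34   0.027] 0.53
[0.498 0.261 0.023] 0.52
True 45.0583
the job is handed in; nothing more can be done
None
```

I handed the job in at 45 s, with the thin used-up roll in the tub, the three new rolls seated in their matching holders, and the glue stick and ink bottle standing at the last check; no verdict came back.

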